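Swipe-test a touch board

ROBOT

A 6-joint arm with a two-finger parallel gripper is mounted at the origin on the work surface. World frame = base frame: x ahead of the robot, y to its left, z up, the work surface at z = 0. Lengths are in m, angles in degrees, forces in N, time in s.
With the tool pointing down it reaches from about 0.15 to 0.775 m from the base axis. Payload 6.1 kg.
Tool frame: the origin (TCP) lies at the very end of the fingers, on their centre line; the grasp point (between the pads) lies 19 mm behind it; z points along the fingers, y is the line along which they close (so a half turn about z gives the same grasp; the last joint's range is limited). The gripper opens to 85 mm and grips with 20 to 120 N. Pads are 22 mm wide; open, the fingers measure 114 mm over their backs; the gripper's body (76 mm by 85 mm) begins 54 mm behind the grasp point. The pads swing forward as they close: fully open they stand 13 mm farther back than shut.
Start: joints at [77.292, 7.208, -2.269, 80.523, 0, 90], TCP at [0.115, 0.512, 0.209] pointing down, gripper open.
Joint ranges: [-155.77, 155.77], [-54.66, 111.73], [-72.52, 77.12], [-102.08, 115.82], [-83.92, 84.16], [-180, 180]. Speed limits (degrees/s): [136.94, 136.94, 172.46, 180, 180, 180].

INTERFACE

Orientations are given as a 3x3 rotation matrix whose columns are the frame's x, y, z axes.
In Python, from workcell import arm gives the robot as it stands. The module is installed in compiled form; this text tells all that it offers.
- The arm moves only by the tool servo_tool, never from a script. Its argument "plan" is a list of rows, each a list of 3 entries, a list of its own where there are three numbers: the opening in per cent of the stroke, from 0 (shut) to 100 (fully open), then the shift along the tool's x, y, z in m, then the turn, a rotation vector about the tool's x, y, z in rad. In form: [[hand, [tx, ty, tz], [wx, wy, wz]], ...]. A call has 1 to 20 rows; each row shifts and turns the commanded pose from where the row before left it, along the tool's axes as they then stand; what a row does not reach is not made up. A row lasts 1/8 s, in which the tool goes at most 62.5 mm and 10.7 degrees, less where a joint would pass 70% of its speed; a pose out of reach is approached as far as the arm can. A call is refused whole if a number of a shift passes 0.0625 or a number of a turn 0.188, either way. A call with a gripper value outside its range is refused whole. The fingers move at their own pace and stop on an object; "squeeze" is the grip in N (left out, the last holds). Time passes only in rows, so rows that do not move let the fingers close. It gives the time, the measured TCP pose, the force, the opening and the grip force at its end, in the units of the state.
- arm.observe(): the state, without advancing time (a new reading comes with each control period).
- arm.read_camera(name): name is "side" or "top"; returns a dict with "image" (384x512x3 uint8, blue, green, red), "K" (3x3 intrinsics, pixels), "distortion" ([k1, k2, p1, p2, k3] as OpenCV has them; the pictures are not rectified), "R" (3x3) and "t" (3): a world point X has camera coordinates R X + t. Camera axes: x right, y down, z forward; pixel columns grow to the right and rows downward; lengths in m; the calibration is good to about 2 mm. A picture is of the moment at which its call begins. There is no depth.
- arm.finish_job(): hands the job in; it is judged then, once.
The state is a dict: "t": time; "joint_pos": joint angles; "joint_velocities": joint speeds; "effort": joint torques, N m; "eef_pos": TCP position; "tool_rot": TCP orientation; "ft_force": force on the tool from outside, world axes, zero at the start; "wrist_torque": the same for the moment, N m; "gripper_width": finger opening in m; "grasp_force": force on a finger pad.
Only numpy, scipy, OpenCV 4.12 (cv2) and the standard library are available. Lean on these libraries where they do the work, as an engineer would, in place of code of your own. Each camera call takes 0.05 s, during which the arm holds its last target. There are 200 camera calls.

TASK

Test the touch row on the green board: with closed fingertips pointing down, touch the five gold pads one after another along the curved row, beginning at the pad next to the red cap and ending at the pad next to the blue cap, lightly enough that the springy board is never pushed down to its stop. Do not grasp or lift anything, do not shove the test base along, and leave the two caps, the bottle and the screwdriver alone. The program finishes with the fingertips still resting lightly on the last pad, next to the blue cap.

Things in the scene. Friction and masses are not known exactly. Their poses are not given: they have to be found in the camera images.
- base: loose grey steel base plate, 130 mm (its x) by 290 mm (its y) by 10 mm, 2.8 kg, lying on the bench; origin at the centre of its underside, z up. It carries the sprung green board over its middle
- board (a joint): how far the green board (116 by 190 mm, on springs over the base) is pushed straight down: 0 at rest, 0.010 m at its stop. It starts to yield at about 1.1 N and reaches the stop at about 4.1 N, and springs back when released. It does not tilt
- pad1: gold touch pad 1 of 5, a flat plate 22 mm (its x, across the row) by 30 mm (its y, along the row), fixed on the green board; origin at the centre of its top face, z up. The tops of all five pads are in one plane, 4 mm above the board and 36 mm above the bench when nothing presses. Next pad centres are 36 mm apart, with gaps of 2 to 10 mm
- pad2: gold touch pad 2 of 5, a flat plate 22 mm (its x, across the row) by 30 mm (its y, along the row), fixed on the green board; origin at the centre of its top face, z up. The tops of all five pads are in one plane, 4 mm above the board and 36 mm above the bench when nothing presses. Next pad centres are 36 mm apart, with gaps of 2 to 10 mm
- pad3: gold touch pad 3 of 5, a flat plate 22 mm (its x, across the row) by 30 mm (its y, along the row), fixed on the green board; origin at the centre of its top face, z up. The tops of all five pads are in one plane, 4 mm above the board and 36 mm above the bench when nothing presses. Next pad centres are 36 mm apart, with gaps of 2 to 10 mm
- pad4: gold touch pad 4 of 5, a flat plate 22 mm (its x, across the row) by 30 mm (its y, along the row), fixed on the green board; origin at the centre of its top face, z up. The tops of all five pads are in one plane, 4 mm above the board and 36 mm above the bench when nothing presses. Next pad centres are 36 mm apart, with gaps of 2 to 10 mm
- pad5: gold touch pad 5 of 5, a flat plate 22 mm (its x, across the row) by 30 mm (its y, along the row), fixed on the green board; origin at the centre of its top face, z up. The tops of all five pads are in one plane, 4 mm above the board and 36 mm above the bench when nothing presses. Next pad centres are 36 mm apart, with gaps of 2 to 10 mm
- red_cap: loose red cap, 24 mm across, 26 mm tall, 30 g, standing on the base 122 mm from its middle along its y, at one end of the row (about 57 mm from the end pad's centre): marks the beginning. It may be at either end, so pad1 or pad5 may be the first. Origin at the centre of its underside
- blue_cap: loose blue cap, same size and weight, standing at the other end of the row: marks the finish. Origin at the centre of its underside
- bottle: white plastic bottle with a black cap, 48 mm across and 90 mm tall, standing beside the base; origin at the centre of its underside. A bystander
- driver: screwdriver with a yellow handle, about 160 mm long, lying beside the base, at the other side from the bottle; origin near its middle, on the bench. A bystander
Mind the look-alikes: they are no part of the job. Several things have the shape of the red_cap; the one meant has the colours described above.

How it is judged:
By the outcome, as a careful person would: the job done as asked, in the order asked, and still so for the second after the job is handed in, while the arm keeps its last pose, push and grip.
It also fails if it takes over 42 s, if anything falls off the work surface, if the arm or the gripper's body presses on something with over 40 N, if the wrist force passes 120 N, or if a joint passes its speed limit or range.

## Working session

There is one attempt and no reset: what is moved stays moved. The work goes in short steps, Python scripts to look and compute and a tool call to move; the robot and the scene stay as the last step left them, time stands still between calls to the robot, and variables do not carry over. Pictures are saved under pics/ and viewed, at most 13 in all, crops included, and the job is handed in when it is done.

Besides the shell and the picture viewer there is one more tool, called after "Request:" by a JSON object that holds its "op" and its "data". servo_tool: Moves the arm, as the interface text tells. Its arguments: {"type":"object","properties":{"plan":{"type":"array","items":{"type":"array"}},"squeeze":{"type":"number"}},"required":["plan"]}

```bash
mkdir -p pics; python3 - <<'E'
from workcell import arm
import cv2,pickle
s=arm.observe();print(s['t'],s['eef_pos'],s['tool_rot'],s['ft_force'],s['gripper_width'])
for n in('top','side'):
    c=arm.read_camera(n);pickle.dump(c,open(n+'.pkl','wb'));cv2.imwrite(f'pics/{n}0.png',cv2.resize(c['image'],(800,600),interpolation=cv2.INTER_CUBIC))
    print(n,c['K'].tolist() if hasattr(c['K'],'tolist') else c['K'],c['distortion'],c['R'],c['t'])
E
```

```text
0.0 [0.11538493 0.51172403 0.2080106 ] [[-9.75505611e-01  2.19974192e-01 -3.96338565e-04]
 [ 2.19974545e-01  9.75504358e-01 -1.56452487e-03]
 [ 4.24749021e-05 -1.61338719e-03 -9.99998698e-01]] [ 0.42535722 -0.46398896 -0.0673714 ] 0.08541434021870394
top [[434.36111196436497, 0.0, 255.7000281742863], [0.0, 434.36111196436497, 191.71637752072664], [0.0, 0.0, 1.0]] [0.01224356 0.         0.         0.         0.        ] [[ 0.02758387 -0.99946254 -0.01771319]
 [-0.99768394 -0.02642396 -0.06267799]
 [ 0.06217625  0.01940107 -0.9978766 ]] [0.03693301 0.5390961  1.11245275]
side [[419.30803116688566, 0.0, 254.91934460381222], [0.0, 419.30803116688566, 189.60188042648372], [0.0, 0.0, 1.0]] [-0.09602955  0.          0.          0.          0.        ] [[ 0.69695619 -0.7167684   0.02225143]
 [-0.33149624 -0.34953785 -0.87631817]
 [ 0.63589489  0.60337911 -0.4812186 ]] [-0.35393502  0.2636606   0.46187177]
```

View pics/top0.png

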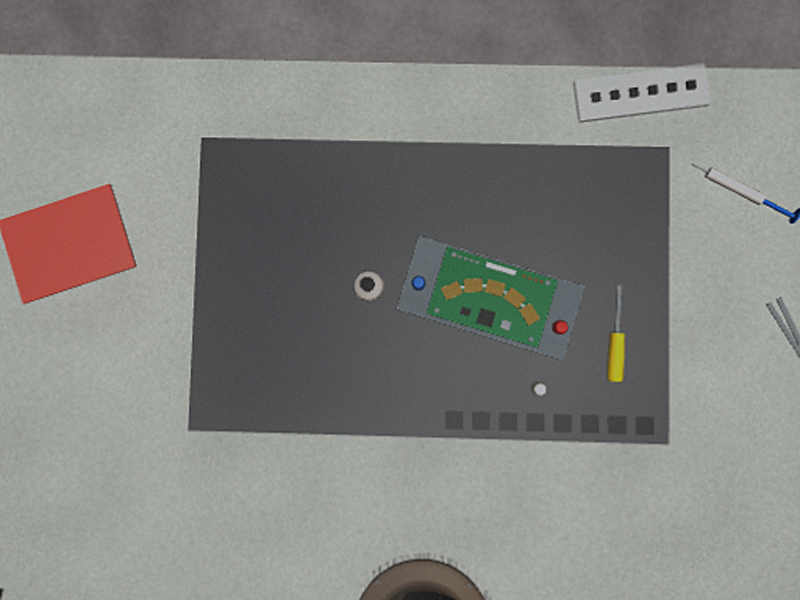

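View pics/side0.png

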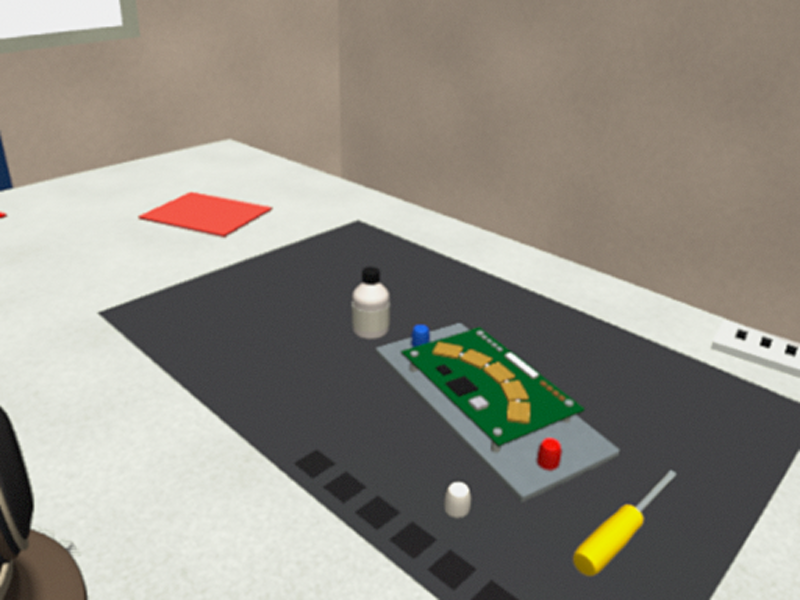

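The top view shows the base at about (490,297), with the red cap at (560,327) next to the right-hand pad (530,314). The blue cap is at (419,283), next to the left-hand pad (452,290). The bottle is at (368,285) and the driver at (617,335).

Look-alikes for the red cap are the blue cap (419,283), the white cap (540,389) and the red sheet (68,243). By the description, the red cap is the one at (560,327), so the row runs right to left. I'll check this in a close crop.

```bash
python3 - <<'E'
import cv2,pickle
c=pickle.load(open('top.pkl','rb'))['image']
cv2.imwrite('pics/topc.png',cv2.resize(c[145:235,252:380],(768,540),interpolation=cv2.INTER_CUBIC))
c=pickle.load(open('side.pkl','rb'))['image']
cv2.imwrite('pics/sidec.png',cv2.resize(c[200:320,240:400],(800,600),interpolation=cv2.INTER_CUBIC))
E
```

```text
(no output)
```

View pics/topc.png

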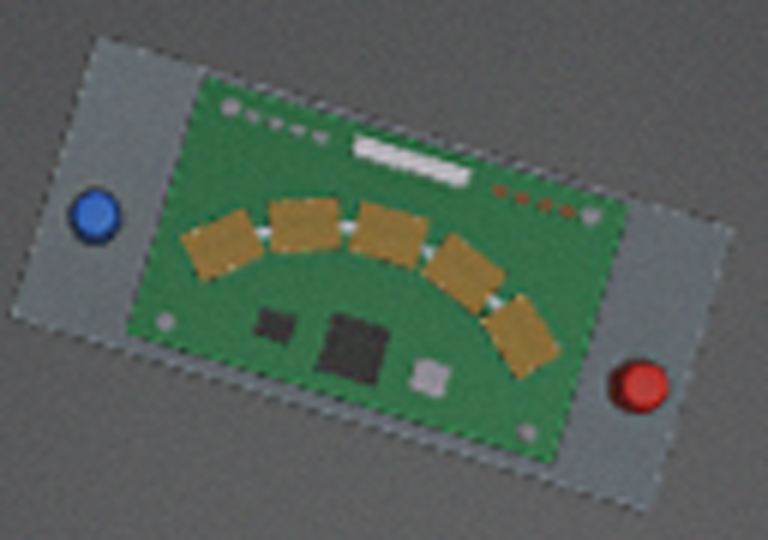

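View pics/sidec.png

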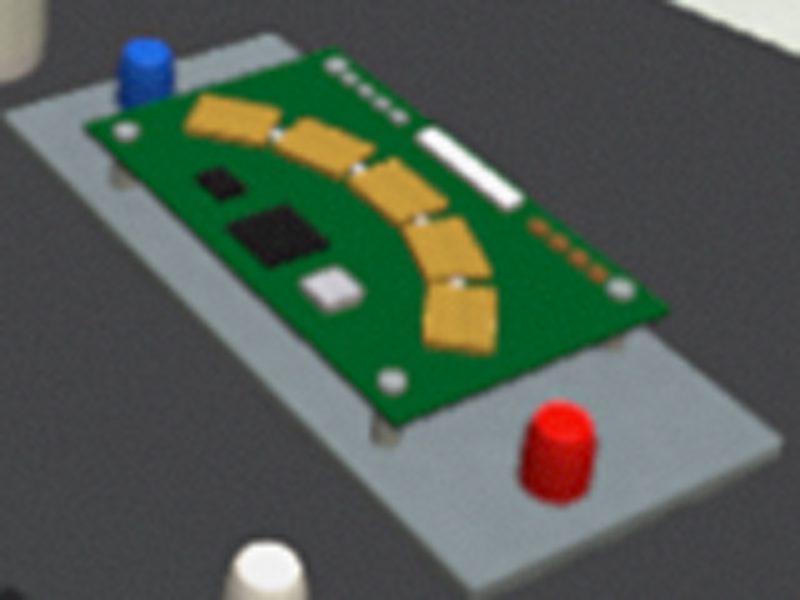

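The crops confirm it: the red cap (638,387 in the top crop) stands beside the end pad at (522,337), and the blue cap (95,215) beside the pad at (223,245). Next I'll triangulate the pads and check them against the known plane.

```bash
cat > h.py <<'E'
import cv2,pickle,numpy as np
def plane(c,uv,z):
    n=cv2.undistortPoints(np.float64(uv).reshape(-1,1,2),np.array(c['K']),np.array(c['distortion'])).reshape(-1,2)
    R=np.array(c['R']);d=np.c_[n,np.ones(len(n))]@R;C=-R.T@np.array(c['t'])
    return C+d*((z-C[2])/d[:,2])[:,None]
E
python3 - <<'E'
from h import *
T=pickle.load(open('top.pkl','rb'));S=pickle.load(open('side.pkl','rb'))
t=np.array([(522,337),(464,273),(389,235),(306,226),(223,245)],float);t=(t+.5)/6-.5+[252,145]
s=np.array([(460,317),(449,247),(398,189),(326,146),(235,117)],float);s=(s+.5)/5-.5+[240,200]
a=plane(T,t,.036);b=plane(S,s,.036);m=(a+b)/2
np.set_printoptions(precision=4,suppress=True)
print(a[:,:2],b[:,:2],'diff',(a-b)[:,:2])
print(np.linalg.norm(np.diff(a,axis=0),axis=1),np.linalg.norm(np.diff(b,axis=0),axis=1))
caps=plane(T,(np.array([(638,387),(95,215)])+.5)/6-.5+[252,145],.036);print('caps',caps)
# pad edge directions from corners (top crop): long axis ends
def ed(p,q):
    P=plane(T,(np.array([p,q])+.5)/6-.5+[252,145],.036);d=P[1]-P[0];return np.degrees(np.arctan2(d[1],d[0]))
E1=[((541,363),(503,311)),((484,296+0),(444,250)),((0,0),(1,0))]
tg=np.gradient(m[:,:2],axis=0);print('tangent deg',np.degrees(np.arctan2(tg[:,1],tg[:,0])), 'corners pad1,5 long edges',ed((523,380),(483,318)),ed((560,350),(520,295)),ed((205,281),(264,254)),ed((182,237),(246,209)))
E
```

```text
[[ 0.5193 -0.1604]
 [ 0.5458 -0.1354]
 [ 0.5612 -0.1033]
 [ 0.5641 -0.068 ]
 [ 0.5551 -0.0329]] [[ 0.5156 -0.1642]
 [ 0.544  -0.1396]
 [ 0.5591 -0.1069]
 [ 0.5621 -0.0723]
 [ 0.5528 -0.0368]] diff [[0.0037 0.0039]
 [0.0018 0.0042]
 [0.0021 0.0036]
 [0.0021 0.0043]
 [0.0023 0.0039]]
[0.0364 0.0356 0.0354 0.0363] [0.0376 0.036  0.0348 0.0367]
caps [[ 0.4994 -0.2095  0.036 ]
 [ 0.5665  0.0219  0.036 ]]
tangent deg [ 42.0348  53.2326  74.9076  95.0322 104.5202] corners pad1,5 long edges 33.81711802426999 36.9791636813737 -63.85553307696386 -64.8083641746546
```

```bash
python3 - <<'E'
from h import *
from scipy.spatial.transform import Rotation as Ro
from workcell import arm
s=arm.observe();R=Ro.from_matrix(np.array(s['tool_rot']));p=np.array(s['eef_pos'])
g=np.array([.5175,-.162,.15]);n=16;d=(g-p)/n
for i in range(n):
    print(np.round(R.inv().apply(d),3).tolist());R=R*Ro.from_rotvec([0,0,.144])
print(R.as_matrix()[:,0])
E
```

```text
[-0.034, -0.036, 0.004]
[-0.039, -0.03, 0.004]
[-0.042, -0.024, 0.004]
[-0.046, -0.018, 0.004]
[-0.048, -0.011, 0.004]
[-0.049, -0.004, 0.004]
[-0.049, 0.003, 0.004]
[-0.048, 0.01, 0.004]
[-0.046, 0.016, 0.004]
[-0.043, 0.023, 0.004]
[-0.04, 0.029, 0.004]
[-0.035, 0.034, 0.004]
[-0.03, 0.039, 0.004]
[-0.024, 0.043, 0.004]
[-0.018, 0.046, 0.004]
[-0.011, 0.048, 0.004]
[ 0.81633132  0.57758289 -0.0010869 ]
```

Request:
{"op": "servo_tool", "data": {"plan": [[0, [-0.034, -0.036, 0.004], [0, 0, 0.144]], [0, [-0.039, -0.03, 0.004], [0, 0, 0.144]], [0, [-0.042, -0.024, 0.004], [0, 0, 0.144]], [0, [-0.046, -0.018, 0.004], [0, 0, 0.144]], [0, [-0.048, -0.011, 0.004], [0, 0, 0.144]], [0, [-0.049, -0.004, 0.004], [0, 0, 0.144]], [0, [-0.049, 0.003, 0.004], [0, 0, 0.144]], [0, [-0.048, 0.01, 0.004], [0, 0, 0.144]], [0, [-0.046, 0.016, 0.004], [0, 0, 0.144]], [0, [-0.043, 0.023, 0.004], [0, 0, 0.144]], [0, [-0.04, 0.029, 0.004], [0, 0, 0.144]], [0, [-0.035, 0.034, 0.004], [0, 0, 0.144]], [0, [-0.03, 0.039, 0.004], [0, 0, 0.144]], [0, [-0.024, 0.043, 0.004], [0, 0, 0.144]], [0, [-0.018, 0.046, 0.004], [0, 0, 0.144]], [0, [-0.011, 0.048, 0.004], [0, 0, 0.144]], [0, [0, 0, 0], [0, 0, 0]], [0, [0, 0, 0], [0, 0, 0]]]}}

```text
t: 2.35
eef_pos: [0.519, -0.1613, 0.1443]
tool_rot: [[0.816, 0.578, -0.002], [0.578, -0.816, 0.001], [-0.001, -0.002, -1.0]]
ft_force: [0.2, 0.0, -0.1]
gripper_width: -0.0003
grasp_force: 0.0
```

Request:
{"op": "servo_tool", "data": {"plan": [[0, [0, 0, 0.025], [0, 0, 0]], [0, [0, 0, 0.025], [0, 0, 0]], [0, [0, 0, 0.025], [0, 0, 0]], [0, [0, 0, 0.019], [0, 0, 0]], [0, [0, 0, 0], [0, 0, 0]], [0, [0, 0, 0], [0, 0, 0]]]}}

```text
t: 3.1
eef_pos: [0.52, -0.1611, 0.0519]
tool_rot: [[0.816, 0.579, 0.001], [0.579, -0.816, -0.0], [0.001, 0.001, -1.0]]
ft_force: [0.2, -0.2, 0.2]
gripper_width: 0.0002
grasp_force: 0.0
```

```bash
python3 - <<'E'
from h import *
from workcell import arm
s=arm.observe();p=np.array(s['eef_pos']);print(s['t'],p,s['ft_force'])
R=np.array(s['tool_rot'])
for n in('top','side'):
    c=arm.read_camera(n)
    q=np.array([p,p+R[:,0]*.011,p-R[:,0]*.011])
    u=cv2.projectPoints(q,cv2.Rodrigues(np.array(c['R']))[0],np.array(c['t']),np.array(c['K']),np.array(c['distortion']))[0].reshape(-1,2)
    if n=='side': x0,y0,w,h=270,180,120,90; k=6
    else: x0,y0,w,h=252,145,128,90;k=6
    print(n,((u-[x0,y0]+.5)*k-.5).round(1).tolist())
    cv2.imwrite(f'pics/{n}1.png',cv2.resize(c['image'][y0:y0+h,x0:x0+w],(w*k,h*k),interpolation=cv2.INTER_CUBIC))
E
```

```text
3.1 [ 0.51995643 -0.16105824  0.05192607] [ 0.15833014 -0.19756801  0.17662553]
top [[530.3, 333.9], [515.3, 312.0], [545.3, 355.7]]
side [[378.7, 441.1], [378.5, 416.7], [378.9, 466.2]]
```

View pics/side1.png

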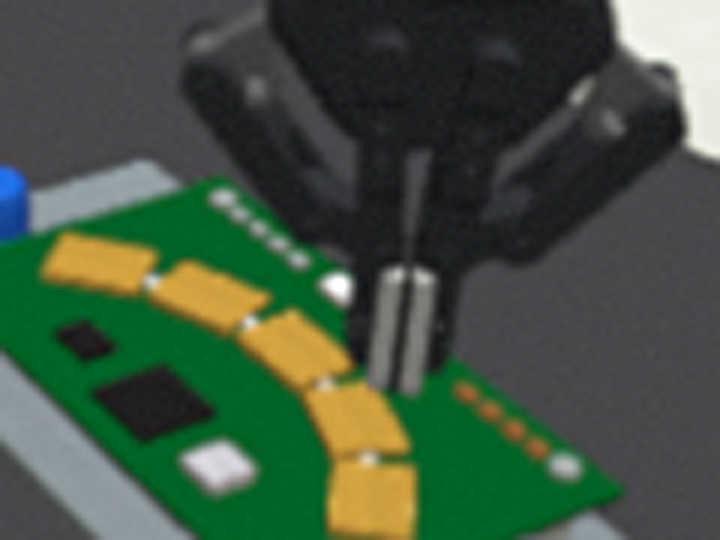

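View pics/top1.png

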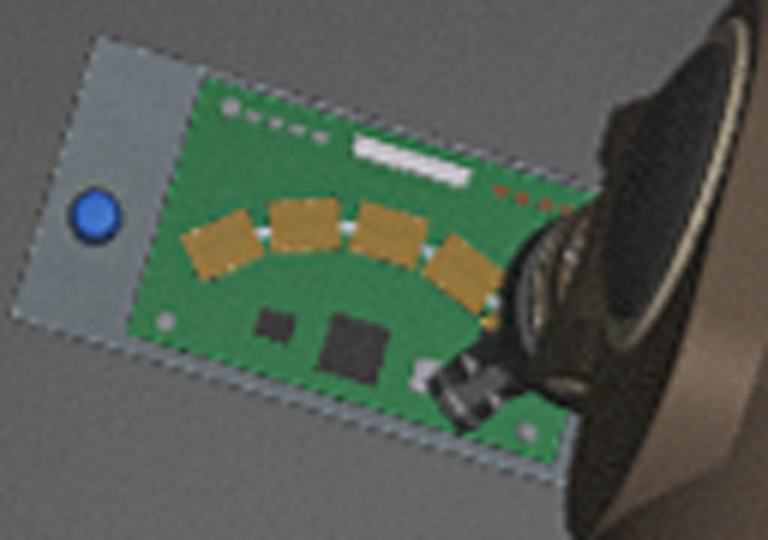

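The side crop shows the visible fingertip end at about (397,392), while the state pose projects to about (379,466), so they don't agree. Before going lower I'll triangulate one outer knuckle that shows in both views: side (200,45), top (465,385).

```bash
python3 - <<'E'
from h import *
from scipy.optimize import least_squares
T=pickle.load(open('top.pkl','rb'));S=pickle.load(open('side.pkl','rb'))
P=lambda c,X:cv2.projectPoints(np.float64(X).reshape(1,3),cv2.Rodrigues(np.array(c['R']))[0],np.array(c['t']),np.array(c['K']),np.array(c['distortion']))[0].ravel()
def tri(t,s):
    r=least_squares(lambda X:np.r_[P(T,X)-t,P(S,X)-s],[.53,-.16,.08],x_scale=.01);return r.x.round(4),r.fun.round(1)
t=np.array([465,385])/6+[252,145];s=np.array([200,45])/6+[270,180]
x,f=tri(t,s);print('knuckle',x,f)
R=np.array([[.816,.579,0],[.579,-.816,0],[0,0,-1]]);print('in tool',R.T@(x-[.52,-.161,.0519]))
for a,b in zip([(522,337),(389,235),(223,245)],[(460,317),(398,189),(235,117)]):
    print('pad',*tri(np.array(a)/6+[252,145],np.array(b)/5+[240,200]))
# flat-screen silver tip under hypotheses
for h in (.052,.062,.072):print(h,plane(S,[np.array([397,392])/6+[270,180]],h))
E
```

```text
knuckle [ 0.491  -0.1149  0.1647] [-1.5  1.2  1.3 -0.1]
in tool [ 0.0030279 -0.0544086 -0.1128   ]
pad [ 0.5189 -0.1627  0.0324] [ 0.3 -0.2 -0.2  0. ]
pad [ 0.5612 -0.1057  0.0334] [ 0.4 -0.3 -0.4  0. ]
pad [ 0.5552 -0.0351  0.0332] [ 0.4 -0.3 -0.4  0. ]
0.052 [[ 0.54145244 -0.15292307  0.052     ]]
0.062 [[ 0.52920684 -0.15994408  0.062     ]]
0.072 [[ 0.51696124 -0.16696509  0.072     ]]
```

Request:
{"op": "servo_tool", "data": {"plan": [[0, [-0.0015, 0, 0.004], [0, 0, 0]], [0, [0, 0, 0.004], [0, 0, 0]], [0, [0, 0, 0.003], [0, 0, 0]], [0, [0, 0, 0], [0, 0, 0]], [0, [0, 0, 0], [0, 0, 0]]]}}

```text
t: 3.82
eef_pos: [0.5185, -0.1626, 0.0398]
tool_rot: [[0.816, 0.578, -0.0], [0.578, -0.816, 0.0], [-0.0, -0.0, -1.0]]
ft_force: [-0.1, 0.8, 0.4]
gripper_width: 0.0002
grasp_force: 0.0
```

```bash
python3 - <<'E'
from h import *
from workcell import arm
s=arm.observe();print(s['eef_pos'],s['ft_force'])
c=arm.read_camera('side');cv2.imwrite('pics/side2.png',cv2.resize(c['image'][170:290,270:430],(800,600),interpolation=cv2.INTER_CUBIC))
E
```

```text
[ 0.51851037 -0.16257794  0.03976888] [-0.12781967  0.83833042  0.41376999]
```

View pics/side2.png

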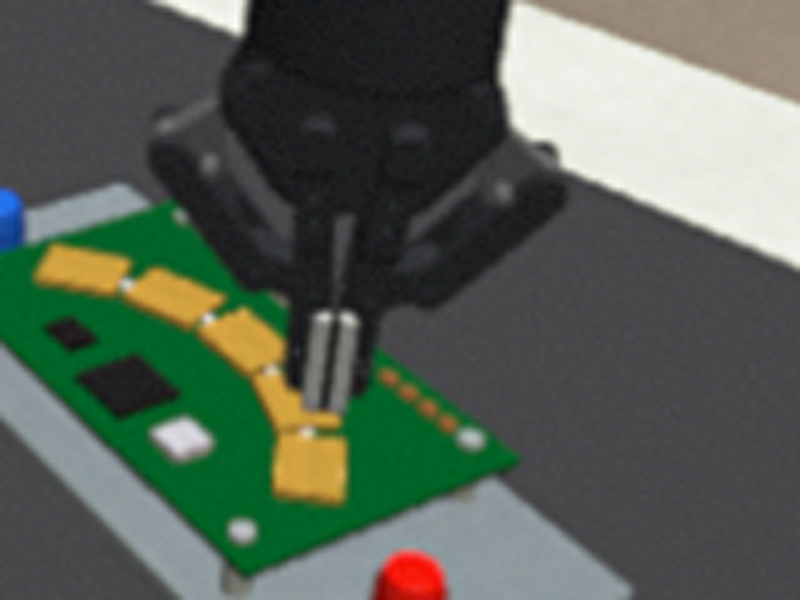

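The tip sits at (325,410) and pad 1 at (310,466). Height seems to be the only error: the tip looks higher than the reported TCP. I'll go down slowly and use force to find contact.

Request:
{"op": "servo_tool", "data": {"plan": [[0, [0, 0, 0.002], [0, 0, 0]], [0, [0, 0, 0.002], [0, 0, 0]], [0, [0, 0, 0.002], [0, 0, 0]], [0, [0, 0, 0], [0, 0, 0]]]}}

```text
t: 4.38
eef_pos: [0.5183, -0.1625, 0.0335]
tool_rot: [[0.816, 0.578, -0.0], [0.578, -0.816, 0.0], [-0.0, -0.0, -1.0]]
ft_force: [0.3, -0.1, 0.5]
gripper_width: -0.0002
grasp_force: 0.0
```

```bash
cat > f.py <<'E'
from h import *
from workcell import arm
F=[]
for i in range(8):
    c=arm.read_camera('side');s=arm.observe();F.append(s['ft_force'])
print(s['t'],np.round(s['eef_pos'],4),np.mean(F,0).round(2),np.std(F,0).round(2))
pickle.dump(c,open('last.pkl','wb'))
E
python3 f.py
```

```text
4.775 [ 0.5185 -0.1626  0.0339] [-0.06 -0.06  0.14] [0.51 0.7  0.42]
```

Request:
{"op": "servo_tool", "data": {"plan": [[0, [0, 0, 0.002], [0, 0, 0]], [0, [0, 0, 0], [0, 0, 0]], [0, [0, 0, 0], [0, 0, 0]]]}}

```text
t: 5.15
eef_pos: [0.5185, -0.1625, 0.0318]
tool_rot: [[0.816, 0.578, -0.0], [0.578, -0.816, 0.0], [-0.0, -0.0, -1.0]]
ft_force: [-0.3, -0.0, -0.2]
gripper_width: -0.0003
grasp_force: 0.0
```

```bash
python3 f.py
```

```text
5.55 [ 0.5185 -0.1626  0.0318] [-0.24  0.23 -0.22] [0.69 0.4  0.28]
```

Request:
{"op": "servo_tool", "data": {"plan": [[0, [0, 0, 0.002], [0, 0, 0]], [0, [0, 0, 0.002], [0, 0, 0]], [0, [0, 0, 0.002], [0, 0, 0]], [0, [0, 0, 0], [0, 0, 0]]]}}

```text
t: 6.05
eef_pos: [0.5183, -0.1625, 0.0255]
tool_rot: [[0.816, 0.578, -0.0], [0.578, -0.816, 0.0], [-0.0, -0.0, -1.0]]
ft_force: [0.1, 0.0, 0.2]
gripper_width: 0.0001
grasp_force: 0.0
```

```bash
python3 f.py; python3 -c "
from h import *
c=pickle.load(open('last.pkl','rb'));cv2.imwrite('pics/side3.png',cv2.resize(c['image'][210:290,290:390],(800,640),interpolation=cv2.INTER_CUBIC)[:600])"
```

```text
6.45 [ 0.5186 -0.1626  0.0259] [ 0.25 -0.02 -0.03] [0.47 0.49 0.46]
```

View pics/side3.png

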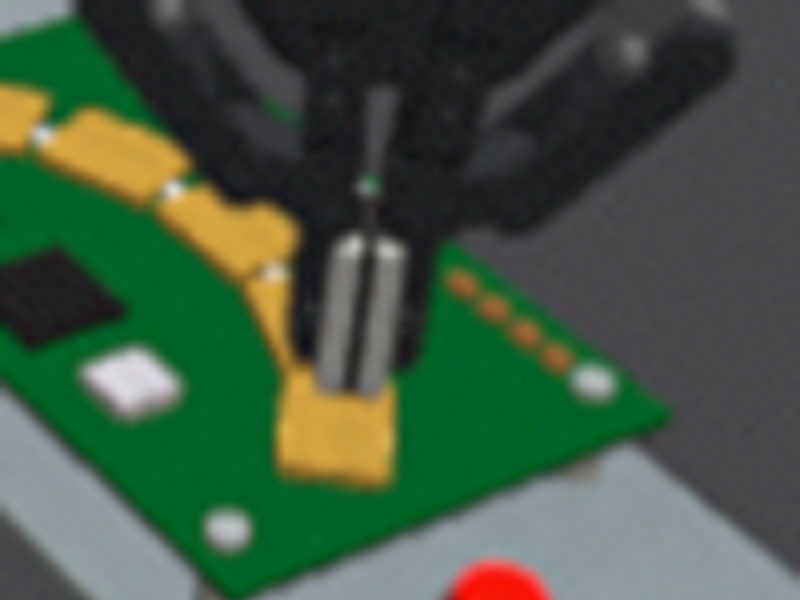

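At 8x, the tip's front edge is at (350,392) and pad 1 spans roughly x 280–395, y 370–480. There is still no contact at TCP z 0.026. Pad 1 is the end pad, so I'll shift 9 mm outward (tool −x), which keeps the tip clear of pad 2 even if my depth estimate is off. Then I'll go down to contact.

Request:
{"op": "servo_tool", "data": {"plan": [[0, [-0.009, 0, 0], [0, 0, 0]], [0, [0, 0, 0.002], [0, 0, 0]], [0, [0, 0, 0.002], [0, 0, 0]], [0, [0, 0, 0], [0, 0, 0]], [0, [0, 0, 0], [0, 0, 0]]]}}

```text
t: 7.08
eef_pos: [0.5112, -0.1677, 0.0218]
tool_rot: [[0.816, 0.578, -0.0], [0.578, -0.816, 0.0], [-0.0, -0.0, -1.0]]
ft_force: [-0.4, 0.2, -0.3]
gripper_width: -0.0002
grasp_force: 0.0
```

```bash
python3 f.py
```

```text
7.475 [ 0.5112 -0.1677  0.0218] [ 0.15 -0.05  0.02] [0.58 0.24 0.41]
```

Request:
{"op": "servo_tool", "data": {"plan": [[0, [0, 0, 0.002], [0, 0, 0]], [0, [0, 0, 0], [0, 0, 0]], [0, [0, 0, 0], [0, 0, 0]]]}}

```text
t: 7.85
eef_pos: [0.5111, -0.1677, 0.0197]
tool_rot: [[0.816, 0.578, -0.0], [0.578, -0.816, 0.0], [-0.0, -0.0, -1.0]]
ft_force: [0.1, 0.2, -0.1]
gripper_width: -0.0001
grasp_force: 0.0
```

```bash
python3 f.py
```

```text
8.25 [ 0.5112 -0.1677  0.0198] [-0.29 -0.24  0.44] [0.28 0.38 0.51]
```

Request:
{"op": "servo_tool", "data": {"plan": [[0, [0, 0, 0.002], [0, 0, 0]], [0, [0, 0, 0], [0, 0, 0]], [0, [0, 0, 0], [0, 0, 0]]]}}

```text
t: 8.62
eef_pos: [0.5111, -0.1677, 0.0177]
tool_rot: [[0.816, 0.578, -0.0], [0.578, -0.816, 0.0], [-0.0, -0.0, -1.0]]
ft_force: [0.3, 0.1, -0.0]
gripper_width: -0.0004
grasp_force: 0.0
```

```bash
python3 f.py
```

```text
9.025 [ 0.5112 -0.1678  0.0178] [-0.14  0.07  0.3 ] [0.24 0.45 0.13]
```

Request:
{"op": "servo_tool", "data": {"plan": [[0, [0, 0, 0.002], [0, 0, 0]], [0, [0, 0, 0], [0, 0, 0]], [0, [0, 0, 0], [0, 0, 0]]]}}

```text
t: 9.4
eef_pos: [0.5112, -0.1677, 0.0157]
tool_rot: [[0.816, 0.578, -0.0], [0.578, -0.816, 0.0], [-0.0, -0.0, -1.0]]
ft_force: [-1.0, -0.1, 0.0]
gripper_width: 0.0002
grasp_force: 0.0
```

```bash
python3 f.py
```

```text
9.8 [ 0.5112 -0.1677  0.0158] [-0.04  0.09  0.05] [0.35 0.46 0.4 ]
```

Request:
{"op": "servo_tool", "data": {"plan": [[0, [0, 0, 0.002], [0, 0, 0]], [0, [0, 0, 0], [0, 0, 0]], [0, [0, 0, 0], [0, 0, 0]]]}}

```text
t: 10.18
eef_pos: [0.5111, -0.1677, 0.0137]
tool_rot: [[0.816, 0.578, -0.0], [0.578, -0.816, 0.0], [-0.0, -0.0, -1.0]]
ft_force: [1.2, -0.5, -0.1]
gripper_width: 0.0001
grasp_force: 0.0
```

```bash
python3 f.py; python3 -c "
from h import *
c=pickle.load(open('last.pkl','rb'));cv2.imwrite('pics/side4.png',cv2.resize(c['image'][215:290,295:395],(800,600),interpolation=cv2.INTER_CUBIC))"
```

```text
10.575 [ 0.5112 -0.1677  0.0138] [ 0.09  0.37 -0.06] [0.57 0.34 0.32]
```

View pics/side4.png

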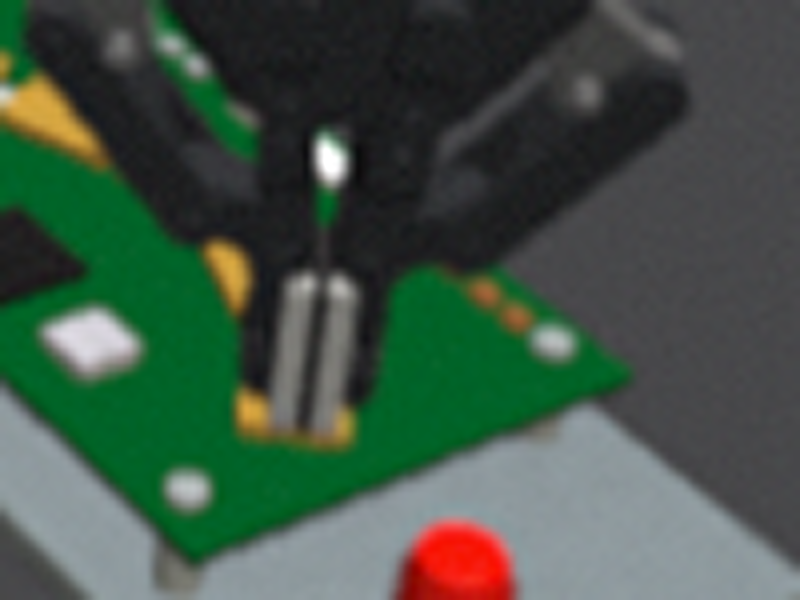

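The tip's front edge now appears at pad 1's near edge (310,430), and the board hasn't moved. That rules out the large horizontal error and puts contact only a few mm lower, so I'll re-centre by +6 mm and continue down.

Request:
{"op": "servo_tool", "data": {"plan": [[0, [0.006, 0, 0], [0, 0, 0]], [0, [0, 0, 0.002], [0, 0, 0]], [0, [0, 0, 0], [0, 0, 0]], [0, [0, 0, 0], [0, 0, 0]]]}}

```text
t: 11.08
eef_pos: [0.5164, -0.1642, 0.012]
tool_rot: [[0.816, 0.578, 0.001], [0.578, -0.816, 0.0], [0.001, 0.0, -1.0]]
ft_force: [1.3, 1.1, 2.5]
gripper_width: -0.0002
grasp_force: 0.8
```

```bash
python3 f.py
```

```text
11.475 [ 0.5161 -0.1643  0.0119] [1.34 0.03 1.39] [0.44 0.34 0.41]
```

Contact on pad 1: 1.4 N at TCP z 0.012. That means the real fingertip is about 24 mm above the reported TCP. With the height known, I'll work out where the tip sits on the pad in the side camera's frame.

```bash
python3 - <<'E'
from h import *
S=pickle.load(open('side.pkl','rb'))
x=np.array([.816,.578]);y=np.array([.578,-.816])
for uv in [(310,430),(310,436)]:
  q=plane(S,[np.array(uv)/8-.44+[295,215]],.0375)[0,:2]
  d=q-[.5156,-.1642];print('front edge rel pad1 in tool x,y',d@x,d@y,' after +6mm:',d@x+.006)
# board depression check: compare red-cap-side board corner patch shift
L=pickle.load(open('last.pkl','rb'))['image'];I=S['image']
for b in [(262,320,48,120),(300,312,310,330)]:
  pass
def sh(r,c,h,w):
  a=cv2.cvtColor(I[r:r+h,c:c+w],6).astype('f4');b=cv2.cvtColor(L[r:r+h,c:c+w],6).astype('f4');return cv2.phaseCorrelate(a,b,cv2.createHanningWindow((w,h),cv2.CV_32F))
print('board screw corner',sh(262,306,26,26),'base corner',sh(285,375,30,30),'chip',sh(235,282,22,24))
E
```

```text
front edge rel pad1 in tool x,y -0.015015690774291301 0.002507517167081841  after +6mm: -0.009015690774291301
front edge rel pad1 in tool x,y -0.01689108392311815 0.0024992222946995093  after +6mm: -0.010891083923118149
board screw corner ((0.4745084996267348, 1.3755293089574625), 0.8729035445528593) base corner ((0.24540480077508597, -0.04652182615578049), 1.0370047156016031) chip ((-0.05214099805137451, 0.9565489820890356), 1.0462799651755228)
```

The tip is centred on pad 1 to within about 2 mm, the board is down about 2 mm and the base hasn't moved. Now lift and go to pad 2.

Request:
{"op": "servo_tool", "data": {"plan": [[0, [0, 0, -0.012], [0, 0, 0]], [0, [0.019, -0.0025, 0], [0, 0, 0]], [0, [0.0185, -0.0025, 0], [0, 0, 0]], [0, [0, 0, 0], [0, 0, -0.1745]], [0, [0, 0, 0], [0, 0, -0.1745]], [0, [0, 0, 0], [0, 0, 0]], [0, [0, 0, 0], [0, 0, 0]], [0, [0, 0, 0.006], [0, 0, 0]], [0, [0, 0, 0.004], [0, 0, 0]], [0, [0, 0, 0.002], [0, 0, 0]], [0, [0, 0, 0], [0, 0, 0]], [0, [0, 0, 0], [0, 0, 0]]]}}

```text
t: 12.98
eef_pos: [0.5436, -0.1385, 0.0119]
tool_rot: [[0.57, 0.822, -0.0], [0.822, -0.57, 0.0], [-0.0, -0.0, -1.0]]
ft_force: [-1.1, 1.4, 1.1]
gripper_width: -0.0
grasp_force: 0.8
```

```bash
cat >> f.py <<'E'
I=pickle.load(open('side.pkl','rb'))['image'];L=c['image']
def sh(r,c,h,w):
  a=cv2.cvtColor(I[r:r+h,c:c+w],6).astype('f4');b=cv2.cvtColor(L[r:r+h,c:c+w],6).astype('f4');return np.round(cv2.phaseCorrelate(a,b,cv2.createHanningWindow((w,h),cv2.CV_32F))[0],2)
print('board screw',sh(262,306,26,26),'chip',sh(235,282,22,24),'base',sh(285,375,30,30))
E
python3 f.py
```

```text
13.375 [ 0.5438 -0.1386  0.0118] [-1.13  0.54  1.85] [0.17 0.61 0.23]
board screw [0.56 1.41] chip [-0.11  0.68] base [0.06 0.16]
```

Request:
{"op": "servo_tool", "data": {"plan": [[0, [0, 0, -0.012], [0, 0, 0]], [0, [0.018, -0.003, 0], [0, 0, 0]], [0, [0.0175, -0.003, 0], [0, 0, 0]], [0, [0, 0, 0], [0, 0, -0.1745]], [0, [0, 0, 0], [0, 0, -0.1745]], [0, [0, 0, 0], [0, 0, 0]], [0, [0, 0, 0], [0, 0, 0]], [0, [0, 0, 0.006], [0, 0, 0]], [0, [0, 0, 0.004], [0, 0, 0]], [0, [0, 0, 0.002], [0, 0, 0]], [0, [0, 0, 0], [0, 0, 0]], [0, [0, 0, 0], [0, 0, 0]]]}}

```text
t: 14.88
eef_pos: [0.559, -0.1059, 0.0119]
tool_rot: [[0.254, 0.967, -0.0], [0.967, -0.254, 0.0], [0.0, -0.0, -1.0]]
ft_force: [-0.4, 0.6, 1.5]
gripper_width: 0.0002
grasp_force: 0.8
```

```bash
python3 f.py; python3 -c "
from h import *
c=pickle.load(open('last.pkl','rb'));cv2.imwrite('pics/side5.png',cv2.resize(c['image'][205:280,275:375],(800,600),interpolation=cv2.INTER_CUBIC))"
```

```text
15.275 [ 0.559  -0.106   0.0118] [-1.15  0.48  1.48] [0.34 0.44 0.59]
board screw [0.47 1.37] chip [-0.23  1.05] base [ 0.03 -0.12]
```

View pics/side5.png

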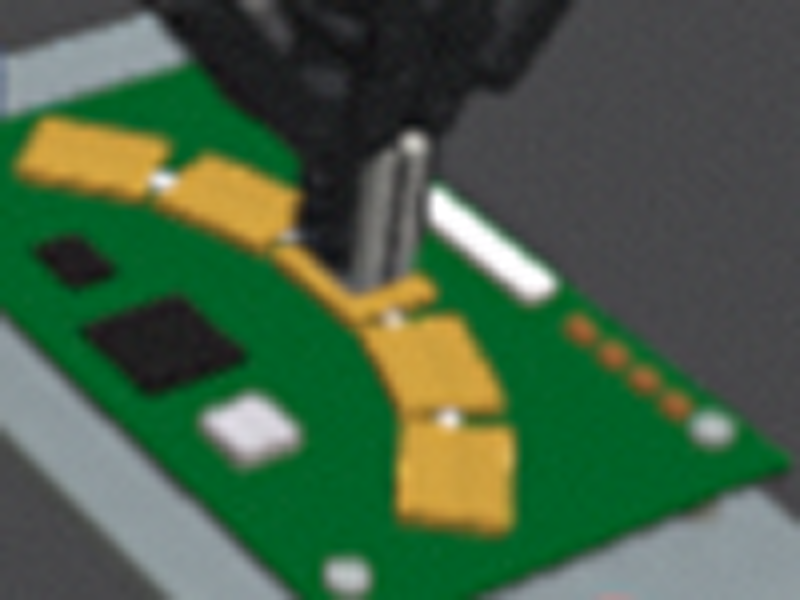

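The tip is well within pad 3: a gold strip is visible in front at (400,300), and the white gap to pad 2 (392,317) is clear. On to pad 4.

Request:
{"op": "servo_tool", "data": {"plan": [[0, [0, 0, -0.012], [0, 0, 0]], [0, [0.017, -0.003, 0], [0, 0, 0]], [0, [0.017, -0.003, 0], [0, 0, 0]], [0, [0, 0, 0], [0, 0, -0.1745]], [0, [0, 0, 0], [0, 0, -0.1745]], [0, [0, 0, 0], [0, 0, 0]], [0, [0, 0, 0], [0, 0, 0]], [0, [0, 0, 0.006], [0, 0, 0]], [0, [0, 0, 0.004], [0, 0, 0]], [0, [0, 0, 0.002], [0, 0, 0]], [0, [0, 0, 0], [0, 0, 0]], [0, [0, 0, 0], [0, 0, 0]]]}}

```text
t: 16.77
eef_pos: [0.5618, -0.0715, 0.0119]
tool_rot: [[-0.092, 0.996, -0.0], [0.996, 0.092, 0.0], [0.0, -0.0, -1.0]]
ft_force: [-1.6, 0.3, 1.1]
gripper_width: 0.0004
grasp_force: 0.8
```

```bash
python3 f.py
```

```text
17.175 [ 0.5618 -0.0716  0.0118] [-1.09  0.27  1.82] [0.38 0.28 0.56]
board screw [0.74 1.53] chip [0.09 1.08] base [-0.   -0.21]
```

Request:
{"op": "servo_tool", "data": {"plan": [[0, [0, 0, -0.012], [0, 0, 0]], [0, [0.018, -0.003, 0], [0, 0, 0]], [0, [0.018, -0.0025, 0], [0, 0, 0]], [0, [0, 0, 0], [0, 0, -0.1745]], [0, [0, 0, 0], [0, 0, -0.1745]], [0, [0, 0, 0], [0, 0, 0]], [0, [0, 0, 0], [0, 0, 0]], [0, [0, 0, 0.006], [0, 0, 0]], [0, [0, 0, 0.004], [0, 0, 0]], [0, [0, 0, 0.002], [0, 0, 0]], [0, [0, 0, 0], [0, 0, 0]], [0, [0, 0, 0], [0, 0, 0]]]}}

```text
t: 18.68
eef_pos: [0.553, -0.0362, 0.0119]
tool_rot: [[-0.427, 0.904, -0.0], [0.904, 0.427, 0.0], [0.0, -0.0, -1.0]]
ft_force: [-1.1, 0.7, 1.6]
gripper_width: -0.0001
grasp_force: 0.8
```

```bash
python3 f.py; python3 -c "
from h import *
c=pickle.load(open('last.pkl','rb'));cv2.imwrite('pics/side6.png',cv2.resize(c['image'][190:280,245:365],(800,600),interpolation=cv2.INTER_CUBIC))"
```

```text
19.075 [ 0.5531 -0.0362  0.0118] [-1.07  0.1   1.71] [0.27 0.4  0.41]
board screw [0.62 1.32] chip [-0.12  0.99] base [-0.12 -0.11]
```

View pics/side6.png

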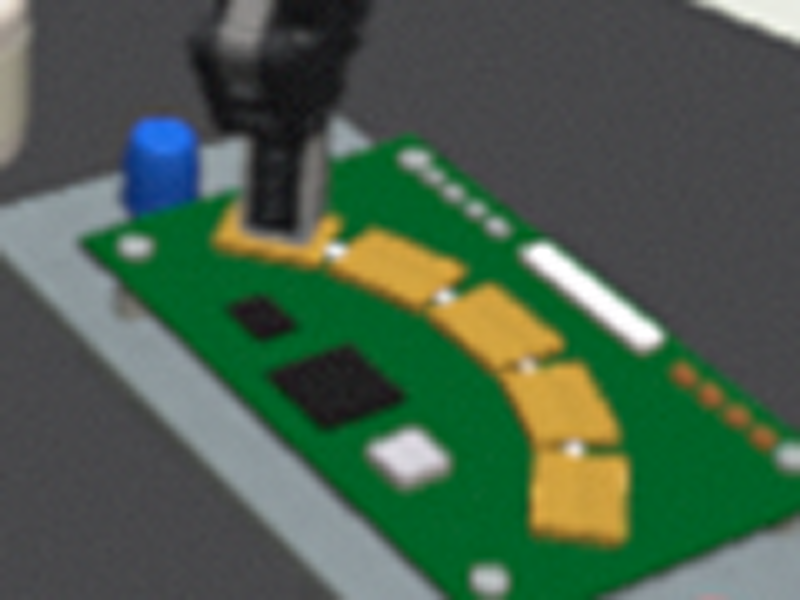

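The fingertips rest on the last pad at (285,230) with about 1.7 N. The blue cap (162,165) and the base haven't moved, so I'm handing in the job.

```bash
python3 -c "
from workcell import arm
print(arm.finish_job())"
```

```text
the job is handed in; nothing more can be done
None
```

I touched all five pads in order from the red cap to the blue cap at about 1.4–1.9 N, with the base unmoved, and handed the job in at 19 s with the fingertips still resting on the last pad; no verdict came back.

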